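# Tuck the flashing strip under the lapped wall panel and hold it flat

## Task

On the sample board, first turn the lift gauge's knob back (counterclockwise) to its zero stop. Then take the flashing strip by its upright rim, lay it on the board in front of the hinged lap panel and slide its flat edge under the panel, square and fully home against the hidden stop, without lifting the panel. Finish while holding: keep your hand on the strip, pressing it down flat on the board, and leave the loose nut and nipple nearby alone.

Things in the scene. Friction and masses are not known exactly. Their poses are not given: they have to be found in the camera images.
- board: Fixed sample board on the belt (foot of a shower wall). Origin in its underside; x from the robot's side towards the panel, y left, z up. Plate 12 mm thick, x -100..110, y -150..150 mm. A slot 5 mm high, y -48..118 mm between aluminium spacers, runs under the lap panel from x = 20 mm to a hidden stop at x = 60 mm. Lift gauge with knob at x -40, y -110 mm.
- plate: The board's plywood plate, on which the strip is pressed; same origin and axes as the board, top at z = 12 mm. Its free apron in front of the panel is x -100..10 mm.
- lap (a joint): Hinge of the white lap panel, along its far edge (x = 100 mm of the board): 0 = lying down, grows as the front edge is lifted (rad). The panel (0.2 kg) rests at 0 by its weight alone. It spans y -60..130 mm and x 10..100 mm of the board and is 5 mm thick, its top 10 mm above the plate.
- lap_edge (a point): Middle of the panel's front edge (board x about 10, y 35 mm), 90 mm in front of the hinge; a lip here flares upward, making a mouth about 8 mm high over the plate.
- peak (a joint): Peak pointer knob of the lift gauge, on a vertical axis: 0 = zero stop, grows clockwise as seen from above (rad), at most 1.8. Stays where it is left, turns with about 0.03 N m.
- peak_grip (a point): On the knob's axis at the height to grip. The knob is black, a disc 44 mm wide and 8 mm high with an upright bar across it to pinch: 42 mm long, 14 mm thick, reaching from 23 mm below this point to 7 mm above it (about 53 mm above the belt). At joint value 0 the bar lies along the board's x.
- flashing: Loose plain aluminium flashing strip, 0.1 to 0.2 kg: a flat sheet 3 mm thick and 140 mm long (y) with an upright rim 10 mm thick and 34 mm tall along its near edge. Origin under the middle of the rim; x points away from the rim to the sheet's free edge, which is 85 mm from the origin; y along the rim; z up. It starts flat on the belt to the left of the board, rim towards the robot.
- flash_left (a point): Left corner of the strip's free edge, on the underside (85, 70, 0 mm in the strip's frame).
- flash_right (a point): Right corner of the strip's free edge, on the underside (85, -70, 0 mm).
- nipple_4: Bystander: beige threaded nipple, 40 x 26 x 23 mm, lying on the belt; origin at its underside.
- nut_2: Bystander: light hexagonal union nut, 32 mm wide, 12 mm high, lying on the belt; origin at its underside.
Things that resemble listed ones, but are neither listed nor needed, are in the scene too. Several things have the shape of the flashing; the one meant has the colours described above.

How it is judged:
On the way, in this order (a step that is already met when the one before it is completed fails the run):
1. the gauge's knob is back at its zero stop (value of joint peak below 0.08 rad), for 0.2 s.
2. the strip's free edge is in the slot under the panel, fully home, at both corners (x of each of flash_left, flash_right in the frame of board above 0.052 m and y of flash_left in the frame of board below 0.121 m and y of flash_right in the frame of board above -0.051 m and z of each of flash_left, flash_right in the frame of board below 0.016 m), for 0.2 s.
At the end, for the whole second after the job is handed in: Knob within 0.1 rad of zero; both corners of the strip's free edge in the slot, within 8 mm of the stop and under 4 mm above the plate; strip flat (under 0.035 rad) and still; panel down (under 0.03 rad); fingers on the strip (over 2 N), strip pressed on the plate with over 4 N (all of step 2 and value of joint peak below 0.1 rad and angle between flashing's own z axis and vertical below 0.035 rad and value of joint lap below 0.03 rad and contact force between the fingers and flashing above 2 N and contact force between flashing and plate above 4 N and linear speed of flashing below 0.02 m/s); the arm keeps its last pose, push and grip.
It fails at once if the lap panel is lifted (front edge more than about 5 mm) (value of joint lap above 0.06 rad).
It fails at once if a bystander fitting is moved more than 30 mm (distance of any of nipple_4, nut_2 from where it was at the start of the episode above 0.03 m).
It also fails if it takes over 56 s, if anything falls off the work surface, if the arm or the gripper's body presses on something with over 40 N, if the wrist force passes 120 N, or if a joint passes its speed limit or range.

## Robot

A 7-joint arm with a two-finger parallel gripper is mounted at the origin on a cart in front of the work surface, level with it; the furniture and walls round the work are solid. World frame = base frame: x ahead of the robot, y to its left, z up, the work surface at z = 0. Lengths are in m, angles in rad, forces in N, time in s.
With the tool pointing down it reaches from about 0.425 to 1.025 m from the base axis. Payload 9.4 kg.
Tool frame: the origin (TCP) lies midway between the tips of the shut fingers; the grasp point (between the pads) lies 19 mm behind it; z points along the fingers, x is the direction in which the jaws open and shut, and the axes are right-handed (so a half turn about z gives the same grasp; the last joint's range is limited). The gripper opens to 93 mm and grips with 3 to 60 N. Pads are 15 mm wide; open, the fingers measure 128 mm over their backs; the gripper's body (75 mm by 188 mm) begins 65 mm behind the grasp point.
Start: joints at [1.031, 0.599, -0.003, 1.599, 0.002, 0.943, -0.08], TCP at [0.324, -0.649, 0.219] pointing down, gripper open.
Joint ranges: [-2.57, 2.57], [-0.35, 1.97], [-1.29, 1.29], [0.11, 2.56], [-1.05, 4.19], [0.11, 1.86], [-2.63, 2.63]. Speed limits (rad/s): [2.22, 2.22, 3.01, 3.01, 3.14, 3.14, 3.14].

## Interface

Orientations are given as [roll, pitch, yaw] about the fixed x, y, z axes, in that order (R = Rz(yaw) Ry(pitch) Rx(roll)).
In Python, from station import status, imaging, arm, models gives the robot as it stands.
- The arm moves only by the tool play_rows, never from a script. Its argument "commands" is a list of rows, each a list of 2 entries, a list of its own where there are three numbers: the shift along the tool's x, y, z in mm, then the turn, a rotation vector about the tool's x, y, z in rad. In form: [[[tx, ty, tz], [rx, ry, rz]], ...]. A call has 1 to 12 rows; each row is the pose to reach, as a shift and turn from the pose commanded when the call began, along the tool's axes at that moment; what a row does not reach only later rows make up. A row lasts 1/8 s, in which the tool goes at most 62.5 mm and 10.7 degrees, less where a joint would pass 70% of its speed; a pose out of reach is approached as far as the arm can. A call with a gripper value outside its range is refused whole. "jaw" is the finger opening in mm, from 0 to 93, set as the call begins (left out, the last holds). The fingers move at their own pace and stop on an object; "squeeze" is the grip in N (left out, the last holds). Time passes only in rows, so rows that repeat a pose let the fingers close. It gives the time, the measured TCP pose, the force and the opening at its end, in the units of the state.
- status.sense(): the state, without advancing time (a new reading comes with each control period).
- imaging.get_image(name): name is "scene" or "top" or "wrist"; returns the picture (420x560x3 uint8, red, green, blue); there is no depth.
- imaging.camera_model(name): a dict with "fx", "fy", "cx", "cy" (pixels), "k1" (the pictures are not rectified: a ray, as slopes to the right and down, at radius r is drawn at 1 + k1 r^2 times it, then the intrinsics apply), "camera_from_world" (4x4, takes a point from world to camera coordinates). Camera axes: x right, y down, z forward; pixel columns grow to the right and rows downward; lengths in m; the calibration is good to about 2 mm. A picture is of the moment at which its call begins: read the wrist's pose just before it. camera_model takes no time and is no camera call; for the wrist camera it gives the pose at the moment of the call.
- arm.sign_off(): hands the job in, once; it reports no verdict.
Trained networks look in the newest picture that a camera, given by its name, has taken for a name from the list of things; names that differ only in an ending like _2 or _b are one class to them, and where a whole thing is asked for, a point or a joint stands for the part that bears it (a point fixed in the world has none). Each returns a list of dicts, best first, with "score" (0 to 1); they miss things now and then, are a little off and sometimes report something else, mostly with a low value. They report only what shows in the picture. A call takes as long as a camera call. They do not tell look-alikes from the thing itself.
- models.regions_of(camera, name): "region" (420x560 bool, what is visible of it) and "bbox" ([left, top, width, height] in pixels, round what is visible of it).
- models.pinpoint(camera, name): "position" ([column, row] in pixels: a listed point, or the origin of a listed thing).
The state is a dict: "time": time; "q": joint angles; "dq": joint speeds; "joint_torque": joint torques, N m; "eef_pos": TCP position; "ee_rot": TCP orientation; "force": force on the tool from outside, world axes, zero at the start; "wrist_torque": the same for the moment, N m; "finger_gap": opening from 0.0 (shut) to 1.0 (fully open).
Only numpy, scipy, OpenCV 4.12 (cv2) and the standard library are available. Lean on these libraries where they do the work, as an engineer would, in place of code of your own. Each camera call takes 0.05 s, during which the arm holds its last target.

## Working session

There is one attempt and no reset: what is moved stays moved. The work goes in short steps, Python scripts to look and compute and a tool call to move; the robot and the scene stay as the last step left them, time stands still between calls to the robot, and variables do not carry over. Pictures are saved under pics/ and viewed, and the job is handed in when it is done.

Besides the shell and the picture viewer there is one more tool, called after ">>>" as a command line: name --argument value ..., lists and objects as JSON in quotes. play_rows: Moves the arm, as the interface text tells. Its arguments: {"type":"object","properties":{"commands":{"type":"array"},"jaw":{"type":"number"},"squeeze":{"type":"number"}},"required":["commands"]}

```bash
ls; mkdir -p pics; python3 - <<'E'
from station import status, imaging
import cv2
print(status.sense())
for n in ["scene","top"]:
    im=imaging.get_image(n); cv2.imwrite(f"pics/{n}0.png",im[:,:,::-1])
    m=imaging.camera_model(n); print(n,{k:(v if k!="camera_from_world" else [list(map(lambda a:round(a,3),r)) for r in v]) for k,v in m.items()})
E
```

```text
pics
{'time': 0.0, 'q': array([ 1.0313371 ,  0.6001312 , -0.00256172,  1.60006885,  0.00184273,
        0.94291366, -0.07979292]), 'dq': array([ 2.30611811e-03, -8.04648002e-04, -2.47550203e-04,  8.53298551e-05,
       -7.62680508e-04, -1.07312663e-03,  2.08640015e-03]), 'joint_torque': array([ 8.65706752e-04, -7.65071225e+01,  1.49731111e+00, -2.52349985e+01,
       -5.24983217e-02,  1.69397792e-02,  2.24521937e-04]), 'eef_pos': array([ 0.32343397, -0.64834316,  0.21777712]), 'ee_rot': array([ 3.14142884e+00,  1.51051680e-03, -1.10793134e+00]), 'force': array([0.04658012, 0.25096292, 0.57304415]), 'wrist_torque': array([-0.00185578,  0.02588371,  0.02348479]), 'finger_gap': 0.9996082459761882}
scene {'fx': 386.13101697751114, 'fy': 386.13101697751114, 'cx': 277.9276895705636, 'cy': 205.2436626919187, 'k1': -0.026799705917662512, 'camera_from_world': [[np.float64(-0.619), np.float64(-0.785), np.float64(0.018), np.float64(0.528)], [np.float64(-0.436), np.float64(0.324), np.float64(-0.84), np.float64(0.252)], [np.float64(0.653), np.float64(-0.528), np.float64(-0.543), np.float64(0.797)], [np.float64(0.0), np.float64(0.0), np.float64(0.0), np.float64(1.0)]]}
top {'fx': 532.2354231991073, 'fy': 532.2354231991073, 'cx': 284.60819124146417, 'cy': 204.83925857647768, 'k1': -0.07832679063266876, 'camera_from_world': [[np.float64(-0.014), np.float64(-1.0), np.float64(-0.003), np.float64(0.24)], [np.float64(-0.992), np.float64(0.014), np.float64(-0.126), np.float64(0.595)], [np.float64(0.126), np.float64(0.001), np.float64(-0.992), np.float64(1.641)], [np.float64(0.0), np.float64(0.0), np.float64(0.0), np.float64(1.0)]]}
```

View pics/scene0.png

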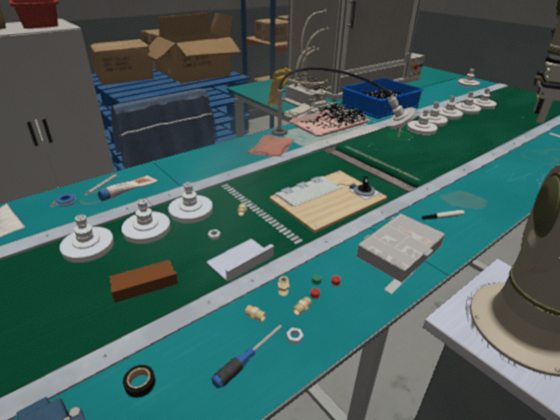

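View pics/top0.png

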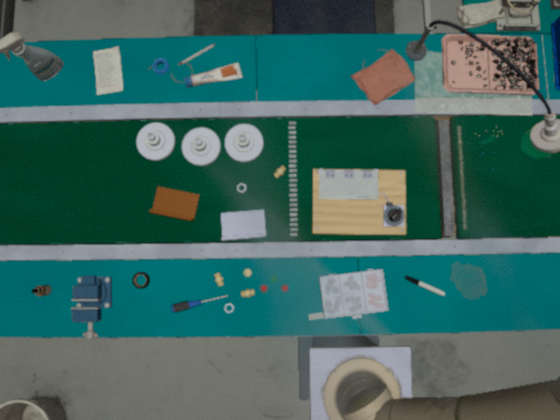

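```bash
cat > h.py <<'E'
import numpy as np, cv2
from station import status, imaging, models
from scipy.spatial.transform import Rotation as R
def und(m,uv):
    K=np.array([[m['fx'],0,m['cx']],[0,m['fy'],m['cy']],[0,0,1]])
    return cv2.undistortPoints(np.array(uv,float).reshape(-1,1,2),K,np.array([m['k1'],0,0,0,0.])).reshape(-1,2)
def back(m,uv,z):
    T=np.array(m['camera_from_world'],float); Rc=T[:3,:3]; c=-Rc.T@T[:3,3]
    n=und(m,uv); d=np.c_[n,np.ones(len(n))]@Rc
    return c+d*((np.broadcast_to(z,len(n))-c[2])/d[:,2])[:,None]
def proj(m,P):
    T=np.array(m['camera_from_world'],float); P=np.atleast_2d(P)
    K=np.array([[m['fx'],0,m['cx']],[0,m['fy'],m['cy']],[0,0,1]])
    return cv2.projectPoints(P.astype(float),cv2.Rodrigues(T[:3,:3])[0],T[:3,3],K,np.array([m['k1'],0,0,0,0.]))[0].reshape(-1,2)
E
python3 - <<'E'
from h import *
for cam in ["top","scene"]:
    im=imaging.get_image(cam); m=imaging.camera_model(cam)
    for n in ["board","lap_edge","peak_grip","flashing","flash_left","flash_right","nipple_4","nut_2"]:
        r=models.pinpoint(cam,n)
        z={"lap_edge":.022,"peak_grip":.046}.get(n,0)
        for d in r[:4]: print(cam,n,round(d['score'],2),np.round(d['position'],1),np.round(back(m,[d['position']],z)[0],3))
    c=(200,150,220,100) if cam=="top" else (190,150,220,140)
    x,y,w,h=c
    cv2.imwrite(f"pics/{cam}_z.png",cv2.resize(im[y:y+h,x:x+w,::-1],None,fx=3.6,fy=3.6,interpolation=cv2.INTER_CUBIC))
E
```

```text
top board 0.56 [359.9 203.9] [ 0.603 -0.012  0.   ]
top lap_edge 0.93 [350.  196.1] [0.625 0.022 0.022]
top lap_edge 0.43 [240.8 185. ] [0.667 0.371 0.022]
top peak_grip 0.64 [398.1 215.8] [ 0.557 -0.124  0.046]
top flashing 0.95 [245.9 236.8] [0.502 0.357 0.   ]
top flashing 0.78 [167.6 219.7] [0.56  0.611 0.   ]
top flashing 0.34 [345.9 198.2] [0.622 0.033 0.   ]
top flash_left 0.79 [220.9 212.6] [0.581 0.438 0.   ]
top flash_left 0.63 [157.3 185.6] [0.672 0.646 0.   ]
top flash_right 0.82 [198.4 195.3] [0.638 0.511 0.   ]
top flash_right 0.81 [264.5 207. ] [0.597 0.297 0.   ]
top nipple_4 0.48 [279.8 174.3] [0.704 0.246 0.   ]
top nut_2 0.6 [242.1 185.9] [0.667 0.369 0.   ]
scene board 0.75 [332.4 198. ] [ 0.611 -0.027  0.   ]
scene lap_edge 0.56 [322.3 196.9] [0.61  0.02  0.022]
scene peak_grip 0.6 [366.4 180.3] [ 0.572 -0.133  0.046]
scene flashing 0.87 [146.2 291.7] [0.576 0.593 0.   ]
scene flashing 0.78 [250.5 268.2] [0.499 0.363 0.   ]
scene flash_left 0.94 [209.  261.2] [0.582 0.43  0.   ]
scene flash_left 0.73 [367.1 180.3] [ 0.622 -0.204  0.   ]
scene flash_left 0.64 [106.9 276.5] [0.678 0.648 0.   ]
scene flash_right 0.88 [165.8 259.9] [0.65  0.512 0.   ]
scene flash_right 0.85 [250.7 238.1] [0.596 0.295 0.   ]
scene nipple_4 0.44 [240.2 212.3] [0.716 0.249 0.   ]
scene nut_2 0.59 [214.4 238.6] [0.652 0.373 0.   ]
```

View pics/top_z.png

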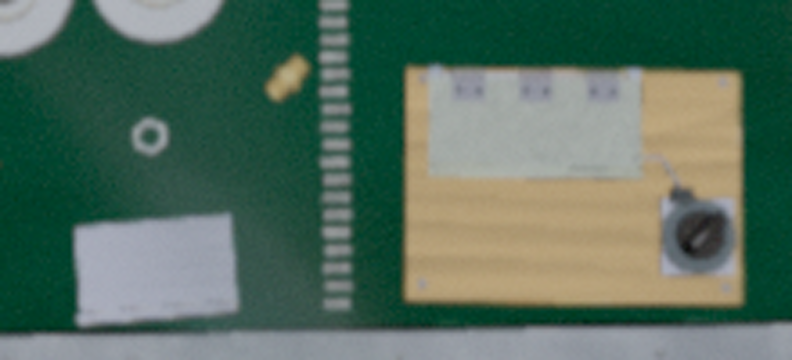

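View pics/scene_z.png

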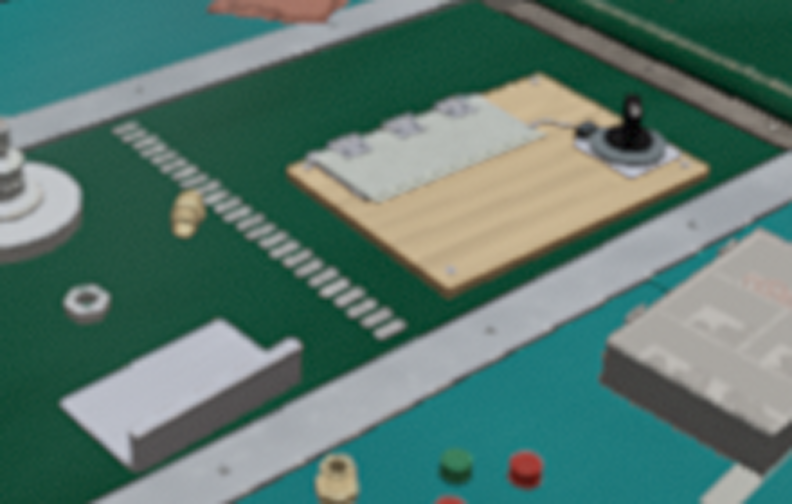

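>>> play_rows --commands '[[[-37,-44,-3],[0,0,-0.17]],[[-74,-89,-6],[0,0,-0.34]],[[-111,-133,-9],[0,0,-0.51]],[[-148,-177,-12],[0,0,-0.68]],[[-185,-222,-15],[0,0,-0.85]],[[-221,-266,-18],[0,0,-1.02]],[[-258,-310,-21],[0,0,-1.19]],[[-295,-354,-24],[0,0,-1.36]],[[-332,-399,-27],[0,0,-1.53]],[[-369,-443,-30],[0,0,-1.68]],[[-369,-443,-30],[0,0,-1.68]],[[-369,-443,-30],[0,0,-1.68]]]'

```text
time: 2.5
eef_pos: [0.555, -0.1214, 0.2484]
ee_rot: [3.141, 0.001, 0.571]
force: [-1.3, 0.8, -0.9]
finger_gap: 1.0
```

```bash
python3 - <<'E'
from h import *
s=status.sense(); print(s['time'],s['eef_pos'],s['ee_rot'],s['q'])
m=imaging.camera_model("wrist");im=imaging.get_image("wrist")
cv2.imwrite("pics/w1.png",im[:,:,::-1]); T=np.array(m['camera_from_world'],float);print(m['fx'],m['cx'],m['cy'],m['k1'],np.round(-T[:3,:3].T@T[:3,3],3),np.round(T[2,:3],3))
for n in ["peak_grip","lap_edge","board"]:
    for d in models.pinpoint("wrist",n)[:3]: print(n,d['score'],d['position'],back(m,[d['position']],{"peak_grip":.046,"lap_edge":.022}.get(n,0)))
E
```

```text
2.5 [ 0.55500933 -0.12144636  0.24843633] [3.14139335e+00 7.93270170e-04 5.70812575e-01] [ 0.49154364  0.42015735 -0.52232742  1.90797066  0.26741041  0.88258617
  0.40604267]
364.93883417972756 275.83732166676316 201.8079979097568 -0.06309380468793509 [ 0.517 -0.063  0.415] [ 0.135 -0.214 -0.967]
peak_grip 0.82 [283.4, 179.5] [[ 0.56244982 -0.12039418  0.046     ]]
lap_edge 0.92 [399.7, 88.4] [[0.61473019 0.02247238 0.022     ]]
board 0.77 [369.2, 109.4] [[ 0.60511961 -0.00960035  0.        ]]
```

View pics/w1.png

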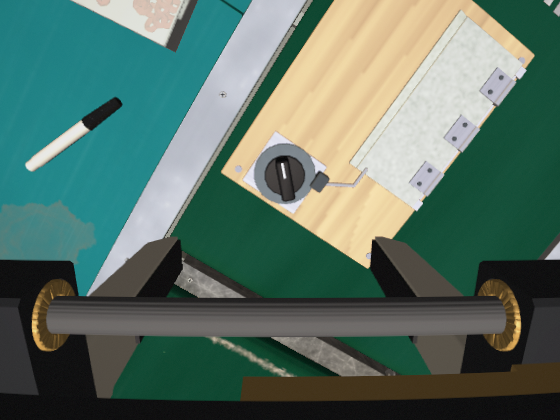

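```bash
python3 - <<'E'
import cv2
im=cv2.imread("pics/w1.png")
cv2.imwrite("pics/w1a.png",cv2.resize(im[120:280,210:380],None,fx=4.5,fy=3.75*1.0 if 0 else 4.5,interpolation=cv2.INTER_CUBIC)[:600] if 0 else cv2.resize(im[120:270,210:380],None,fx=4,fy=4,interpolation=cv2.INTER_CUBIC))
cv2.imwrite("pics/w1b.png",cv2.resize(im[0:140,360:560],None,fx=4,fy=4,interpolation=cv2.INTER_CUBIC))
E
```

```text
(no output)
```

View pics/w1a.png

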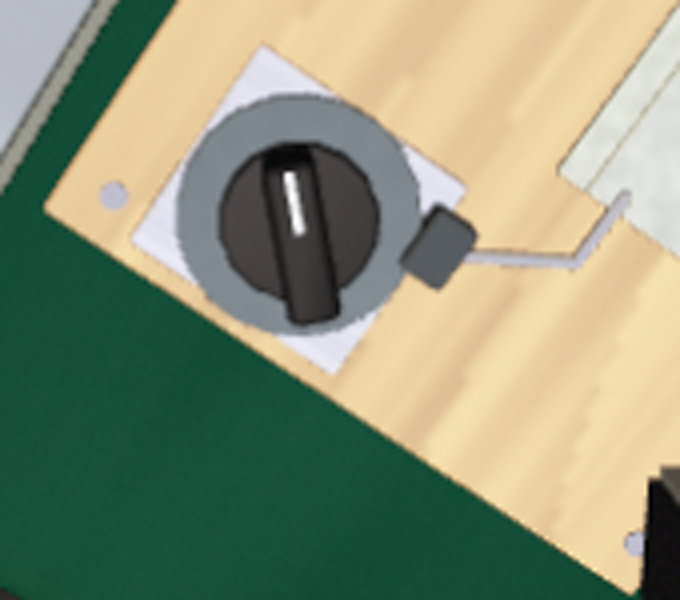

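View pics/w1b.png

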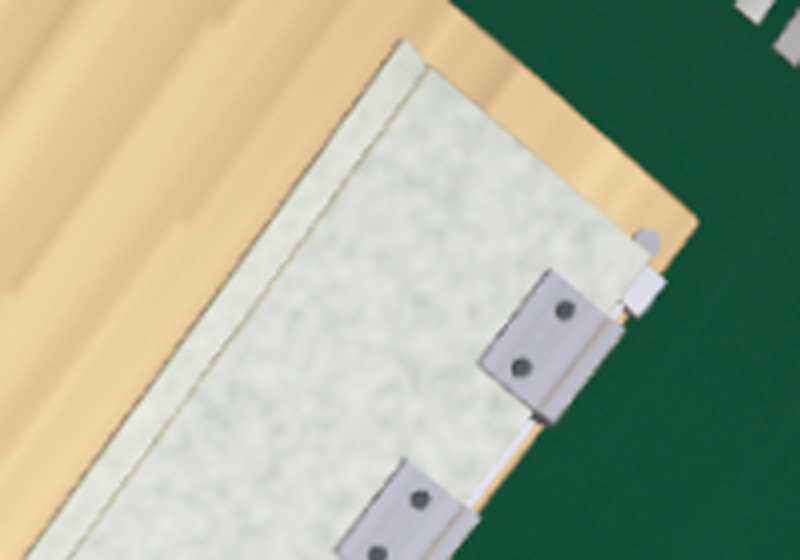

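```bash
cat > bf.py <<'E'
from h import *
def fit(B,W):
    B=np.array(B,float);W=np.array(W,float)
    b=B-B.mean(0);w=W-W.mean(0)
    psi=np.arctan2((b[:,0]*w[:,1]-b[:,1]*w[:,0]).sum(),(b*w).sum())
    Rz=np.array([[np.cos(psi),-np.sin(psi)],[np.sin(psi),np.cos(psi)]])
    t=W.mean(0)-Rz@B.mean(0)
    return psi,t,Rz,(W-t)@Rz-B
E
python3 - <<'E'
from bf import *
m=imaging.camera_model("wrist")
uv=[(221.25,172),(534.25,55.5),(369,268),(460.75,9.5),(349.5,162.5)]
W=back(m,uv,[.012,.012,.012,.024,.024])[:,:2]
B=[(-.1,-.15),(.11,.15),(.11,-.15),(.01,.13),(.01,-.06)]
psi,t,Rz,res=fit(B,W); print("wrist",psi,t,np.round(res*1000,1))
print("knob",t+Rz@[-.04,-.11])
k=back(m,[(282.25,163),(284.75,178.75),(273.5+2,161),(291,199.5)],.053); print(k); d=k[0]-k[1]; print(np.degrees(np.arctan2(d[1],d[0])),np.degrees(psi))
mt=imaging.camera_model("top")
c=[(405,66),(742,71),(404,302),(743,304)]
uv=[(200+x/3.6,150+y/3.6) for x,y in c]
W=back(mt,uv,.012)[:,:2]
print("top",[np.round(q,4) if not np.isscalar(q) else q for q in fit([(.11,.15),(.11,-.15),(-.1,.15),(-.1,-.15)],W)])
ms=imaging.camera_model("scene")
c=[(288,170),(538,74),(448,292),(708,168)]
uv=[(190+x/3.6,150+y/3.6) for x,y in c]
W=back(ms,uv,.012)[:,:2]
print("scene",[np.round(q,4) if not np.isscalar(q) else q for q in fit([(.11,.15),(.11,-.15),(-.1,.15),(-.1,-.15)],W)])
E
```

```text
wrist -0.028291382566113438 [ 0.6065766  -0.01081895] [[ 0.8  1.1]
 [-0.9 -2.3]
 [-0.2  1.8]
 [ 0.3 -1.1]
 [ 0.   0.5]]
knob [ 0.56348097 -0.11964342]
[[ 0.55135811 -0.10673233  0.053     ]
 [ 0.56213802 -0.11881025  0.053     ]
 [ 0.54460685 -0.10866532  0.053     ]
 [ 0.5792473  -0.13349003  0.053     ]]
131.74986079814568 -1.6209768176282966
top [np.float64(-0.027268870661582744), array([ 0.6045, -0.0085]), array([[ 0.9996,  0.0273],
       [-0.0273,  0.9996]]), array([[ 0.0008,  0.0015],
       [ 0.0005, -0.0025],
       [-0.0015,  0.001 ],
       [ 0.0002, -0.    ]])]
scene [np.float64(-0.01994737765062813), array([ 0.6038, -0.0072]), array([[ 0.9998,  0.0199],
       [-0.0199,  0.9998]]), array([[-0.0012, -0.0015],
       [ 0.0015, -0.0022],
       [-0.0014,  0.0033],
       [ 0.0011,  0.0004]])]
```

>>> play_rows --commands '[[[4,1,50],[0,0,-0.08]],[[7,2.5,100],[0,0,-0.157]],[[7.3,2.5,150],[0,0,-0.157]],[[7.3,2.5,180],[0,0,-0.157]],[[7.3,2.5,180],[0,0,-0.157]]]' --jaw 36 --squeeze 15

```text
time: 3.32
eef_pos: [0.5613, -0.1195, 0.0667]
ee_rot: [-3.139, 0.003, 0.728]
force: [-0.5, 0.2, -0.2]
finger_gap: 0.512
```

```bash
python3 - <<'E'
from h import *
s=status.sense(); print(s['time'],s['eef_pos'],s['ee_rot'],s['q'])
im=imaging.get_image("wrist")
cv2.imwrite("pics/w2.png",im[:,:,::-1])
im=imaging.get_image("scene")
cv2.imwrite("pics/s2.png",cv2.resize(im[130:250,260:440,::-1],None,fx=4,fy=4,interpolation=cv2.INTER_CUBIC))
E
```

```text
3.325 [ 0.56128327 -0.11954092  0.06672957] [-3.13857380e+00  2.92922131e-03  7.27920377e-01] [ 0.38900702  0.66206992 -0.41096912  2.04646485  0.50245125  0.5350075
  0.34321994]
```

View pics/w2.png

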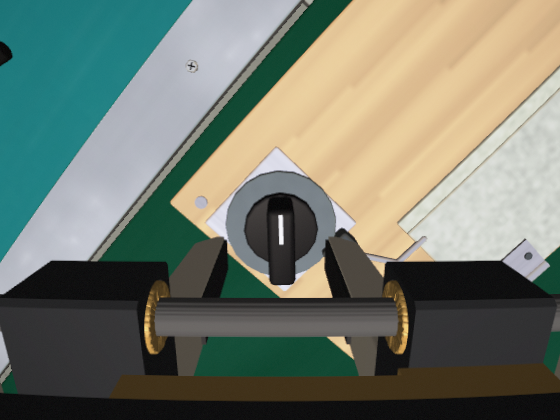

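View pics/s2.png

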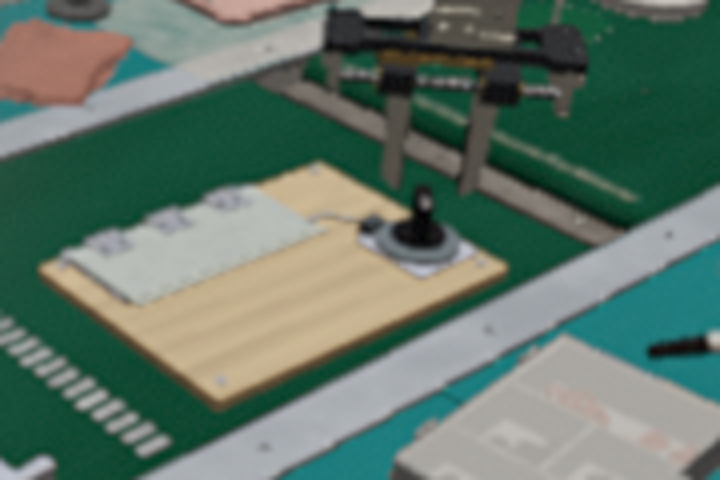

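>>> play_rows --commands '[[[0,0,17],[0,0,0]],[[0,0,33],[0,0,0]],[[0,0,33],[0,0,0]]]'

```text
time: 3.8
eef_pos: [0.562, -0.1188, 0.0344]
ee_rot: [-3.14, 0.001, 0.729]
force: [-0.2, 0.8, -0.5]
finger_gap: 0.385
```

>>> play_rows --commands '[[[0,0,0],[0,0,0]],[[0,0,0],[0,0,0]],[[0,0,0],[0,0,0]]]' --jaw 5

```text
time: 4.18
eef_pos: [0.5639, -0.1184, 0.036]
ee_rot: [3.141, -0.002, 0.729]
force: [2.9, 1.8, 0.3]
finger_gap: 0.151
```

>>> play_rows --commands '[[[0,0,0],[0,0,-0.14]],[[0,0,0],[0,0,-0.28]],[[0,0,0],[0,0,-0.42]],[[0,0,0],[0,0,-0.56]],[[0,0,0],[0,0,-0.7]],[[0,0,0],[0,0,-0.8]],[[0,0,0],[0,0,-0.84]],[[0,0,0],[0,0,-0.84]]]'

```text
time: 5.18
eef_pos: [0.5639, -0.1182, 0.036]
ee_rot: [3.14, -0.001, 1.568]
force: [3.9, 4.4, 0.9]
finger_gap: 0.153
```

```bash
python3 - <<'E'
from h import *
s=status.sense(); print(s['time'],s['eef_pos'],s['ee_rot'],s['force'],s['wrist_torque'],s['finger_gap'])
im=imaging.get_image("wrist")
cv2.imwrite("pics/w3.png",im[:,:,::-1])
E
```

```text
5.175 [ 0.56386638 -0.11818973  0.03604154] [ 3.13953481e+00 -1.27125124e-03  1.56774716e+00] [3.89526116 4.38691171 0.86655453] [ 0.91049736 -0.97410618 -0.32728028] 0.15302057449493142
```

View pics/w3.png

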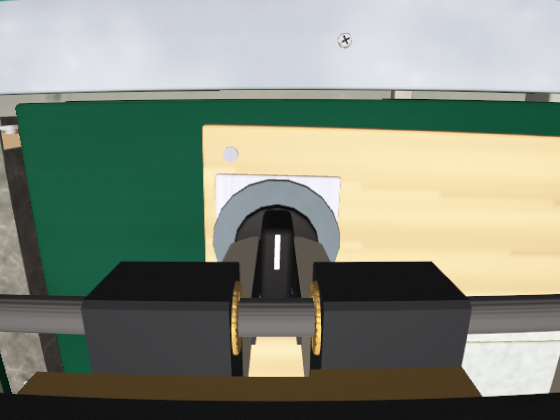

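>>> play_rows --commands '[[[0,0,0],[0,0,0.02]],[[0,0,0],[0,0,0.02]],[[0,0,-20],[0,0,0.02]],[[0,0,-70],[0,0,0.02]],[[0,0,-120],[0,0,0.02]]]' --jaw 40

```text
time: 5.85
eef_pos: [0.5622, -0.1188, 0.1579]
ee_rot: [-3.141, -0.0, 1.549]
force: [0.6, -0.2, 0.5]
finger_gap: 0.428
```

```bash
python3 - <<'E'
from h import *
s=status.sense(); print(s['time'],s['eef_pos'],s['ee_rot'],s['force'],s['wrist_torque'],s['finger_gap'])
im=imaging.get_image("wrist")
cv2.imwrite("pics/w4.png",im[:,:,::-1])
E
```

```text
5.85 [ 0.56222707 -0.11878223  0.15787655] [-3.14058999e+00 -2.64812336e-04  1.54937022e+00] [ 0.59125593 -0.17886385  0.45508636] [-0.02669949 -0.1698069   0.00300664] 0.4279604729283448
```

View pics/w4.png

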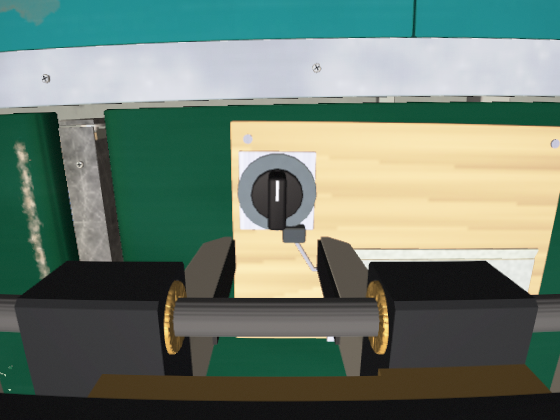

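>>> play_rows --commands '[[[30,-4,-40],[0,0,0.16]],[[80,-8,-80],[0,0,0.32]],[[135,-13,-102],[0,0,0.48]],[[190,-18,-102],[0,0,0.64]],[[245,-23,-102],[0,0,0.8]],[[300,-28,-102],[0,0,0.96]],[[355,-33,-102],[0,0,1.12]],[[405,-38,-102],[0,0,1.28]],[[448,-42,-102],[0,0,1.44]],[[448,-42,-102],[0,0,1.44]],[[448,-42,-102],[0,0,1.44]]]'

```text
time: 7.28
eef_pos: [0.5303, 0.3292, 0.258]
ee_rot: [3.141, 0.0, 0.111]
force: [-0.1, 0.1, -0.6]
finger_gap: 0.43
```

```bash
python3 - <<'E'
from h import *
s=status.sense(); print(s['time'],s['eef_pos'],s['ee_rot'],s['q'])
m=imaging.camera_model("wrist");im=imaging.get_image("wrist")
cv2.imwrite("pics/w5.png",im[:,:,::-1])
for n in ["flashing","flash_left","flash_right"]:
    for d in models.pinpoint("wrist",n)[:3]: print(n,d['score'],d['position'],back(m,[d['position']],0))
import pickle; pickle.dump(m,open("m5.pkl","wb"))
E
```

```text
7.275 [0.53025783 0.32915314 0.2580277 ] [3.14097716e+00 2.64213786e-04 1.10704323e-01] [-0.32671865  0.47301476 -0.4686155   1.77742125  0.25575381  0.95214528
 -0.7900185 ]
flashing 0.67 [255.0, 138.1] [[0.50202502 0.36024873 0.        ]]
flashing 0.48 [327.4, 202.6] [[0.59596778 0.29332579 0.        ]]
flash_left 0.86 [335.4, 77.5] [[0.58436596 0.43683772 0.        ]]
flash_right 0.89 [398.6, 21.0] [[0.64441959 0.50384496 0.        ]]
flash_right 0.72 [328.2, 201.1] [[0.59665524 0.29527901 0.        ]]
```

View pics/w5.png

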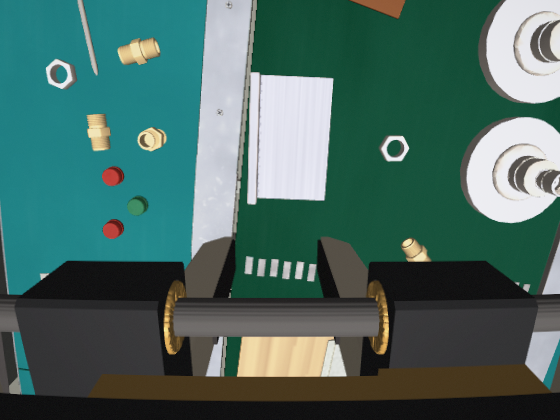

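```bash
python3 - <<'E'
import cv2
im=cv2.imread("pics/w5.png")
cv2.imwrite("pics/w5a.png",cv2.resize(im[65:215,235:345],None,fx=4,fy=4,interpolation=cv2.INTER_CUBIC))
E
```

```text
(no output)
```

View pics/w5a.png

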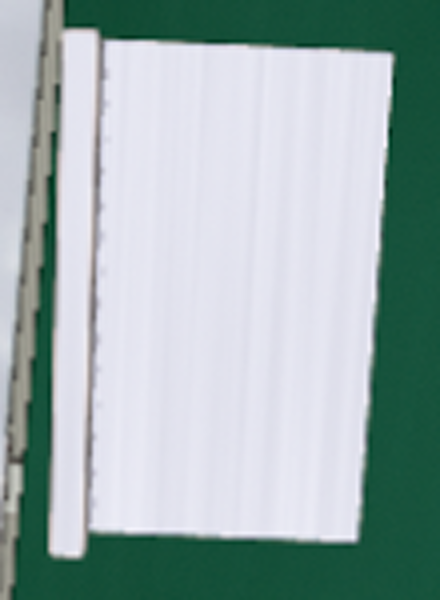

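```bash
python3 - <<'E'
from bf import *
import pickle; m=pickle.load(open("m5.pkl","rb"))
c=[(62,29),(98,29),(48,555),(84,557),(393,52),(358,542)]
uv=[(235+x/4-.4,65+y/4-.4) for x,y in c]
W=back(m,uv,[.034]*4+[.003]*2)[:,:2]
B=[(-.005,.07),(.005,.07),(-.005,-.07),(.005,-.07),(.085,.07),(.085,-.07)]
psi,t,Rz,res=fit(B,W);print(psi,t,np.round(res*1000,1))
E
```

```text
0.06879132768980463 [0.50143803 0.36065539] [[ 0.5 -0.6]
 [-0.3 -0.3]
 [ 0.   0.6]
 [ 0.   0.4]
 [-0.3 -0.2]
 [ 0.   0. ]]
```

>>> play_rows --commands '[[[-13,-17,50],[0,0,0.02]],[[-25,-34.5,100],[0,0,0.042]],[[-25,-34.5,150],[0,0,0.042]],[[-25,-34.5,190],[0,0,0.042]],[[-25,-34.5,190],[0,0,0.042]]]' --jaw 28 --squeeze 40

```text
time: 8.1
eef_pos: [0.5009, 0.3595, 0.0652]
ee_rot: [3.138, 0.004, 0.067]
force: [0.2, 0.0, 0.5]
finger_gap: 0.303
```

```bash
python3 - <<'E'
from h import *
s=status.sense(); print(s['time'],s['eef_pos'],s['ee_rot'],s['finger_gap'])
im=imaging.get_image("wrist")
cv2.imwrite("pics/w6.png",im[:,:,::-1])
im=imaging.get_image("scene")
cv2.imwrite("pics/s6.png",cv2.resize(im[190:310,180:340,::-1],None,fx=4.5,fy=4.5,interpolation=cv2.INTER_CUBIC))
E
```

```text
8.1 [0.50093176 0.35951962 0.06524448] [3.13839241 0.0043174  0.06655231] 0.30255161577297973
```

View pics/w6.png

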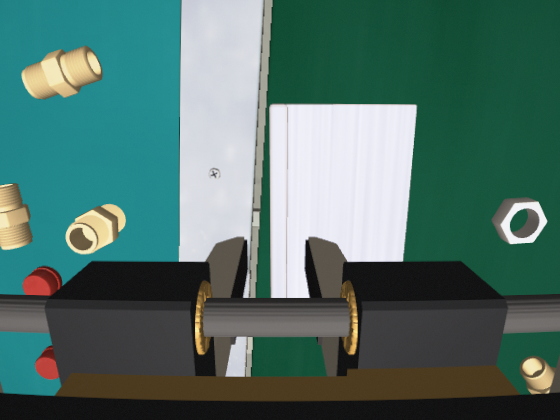

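View pics/s6.png

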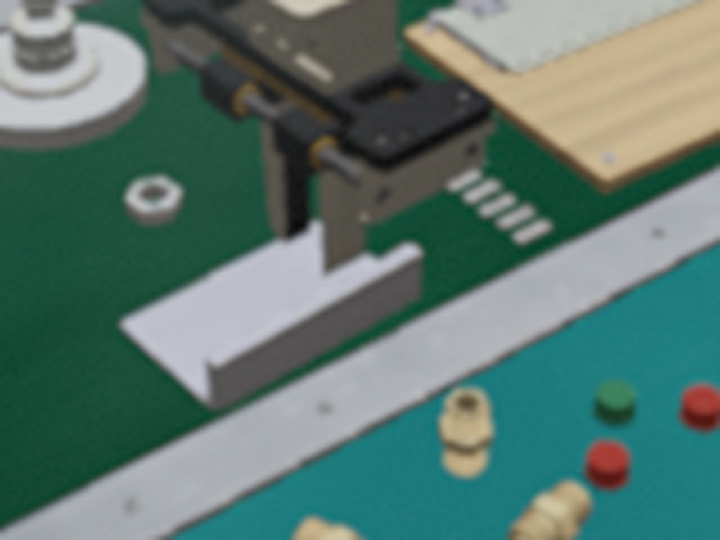

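>>> play_rows --commands '[[[0,0,17],[0,0,0]],[[0,0,34],[0,0,0]],[[0,0,46],[0,0,0]],[[0,0,50],[0,0,0]],[[0,0,50],[0,0,0]]]'

```text
time: 8.82
eef_pos: [0.5018, 0.3615, 0.0172]
ee_rot: [3.141, 0.0, 0.067]
force: [-0.4, -0.1, 0.7]
finger_gap: 0.298
```

>>> play_rows --commands '[[[0,0,0],[0,0,0]],[[0,0,0],[0,0,0]],[[0,0,0],[0,0,0]]]' --jaw 3

```text
time: 9.2
eef_pos: [0.5022, 0.3616, 0.018]
ee_rot: [-3.141, -0.0, 0.067]
force: [-0.8, -0.3, 1.6]
finger_gap: 0.104
```

>>> play_rows --commands '[[[0,0,0],[0,0,0]],[[0,0,0],[0,0,0]],[[0,0,6],[0,0,0]],[[0,0,6],[0,0,0]]]' --jaw 22

```text
time: 9.7
eef_pos: [0.5017, 0.3612, 0.011]
ee_rot: [3.141, 0.001, 0.067]
force: [-0.2, -0.1, 0.1]
finger_gap: 0.237
```

>>> play_rows --commands '[[[0,0,0],[0,0,0]],[[0,0,0],[0,0,0]],[[0,0,0],[0,0,0]]]' --jaw 3

```text
time: 10.07
eef_pos: [0.5019, 0.3614, 0.0116]
ee_rot: [3.142, 0.0, 0.067]
force: [0.1, -0.3, -1.1]
finger_gap: 0.102
```

>>> play_rows --commands '[[[0,0,-20],[0,0,0]],[[0,0,-50],[0,0,0]],[[-1,20,-80],[0,0,0.02]],[[-3,60,-80],[0,0,0.04]],[[-5,110,-80],[0,0,0.06]],[[-7,165,-80],[0,0,0.08]],[[-8,215,-80],[0,0,0.095]],[[-10,265,-80],[0,0,0.095]],[[-12,305,-80],[0,0,0.095]],[[-12.7,325,-80],[0,0,0.095]],[[-12.7,333,-80],[0,0,0.095]],[[-12.7,333,-80],[0,0,0.095]]]'

```text
time: 11.58
eef_pos: [0.5119, 0.0285, 0.0922]
ee_rot: [-3.141, -0.001, -0.028]
force: [0.1, -0.5, -1.0]
finger_gap: 0.11
```

```bash
python3 - <<'E'
from h import *
s=status.sense(); print(s['time'],s['eef_pos'],s['ee_rot'],s['finger_gap'],s['force'])
m=imaging.camera_model("wrist");im=imaging.get_image("wrist")
cv2.imwrite("pics/w7.png",im[:,:,::-1])
import pickle; pickle.dump(m,open("m7.pkl","wb"))
im=imaging.get_image("scene")
cv2.imwrite("pics/s7.png",cv2.resize(im[130:260,240:410,::-1],None,fx=4.5,fy=4.5,interpolation=cv2.INTER_CUBIC))
E
```

```text
11.575 [0.51190469 0.02850212 0.09224066] [-3.14137055e+00 -8.78272575e-04 -2.84118303e-02] 0.10970943931546012 [ 0.05947096 -0.52590826 -0.96377103]
```

View pics/w7.png

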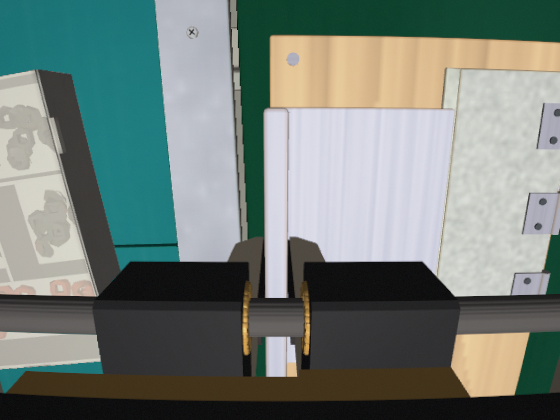

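View pics/s7.png

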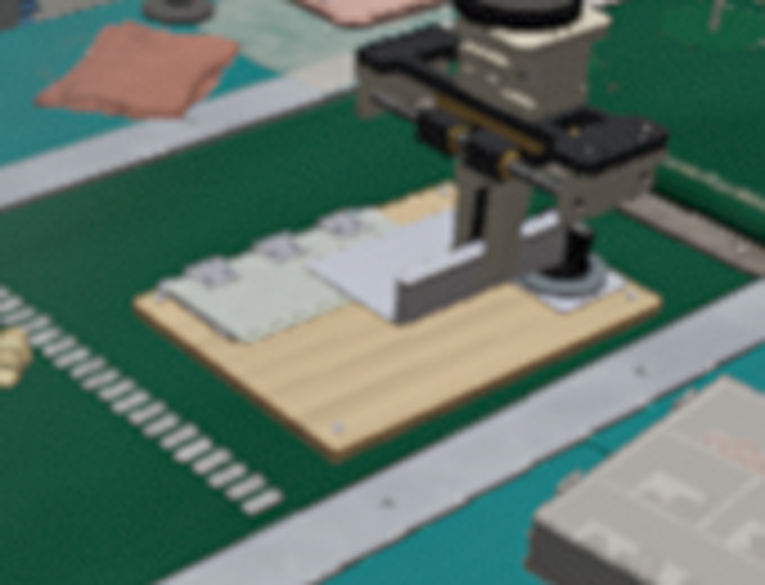

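```bash
python3 - <<'E'
import cv2
im=cv2.imread("pics/w7.png")
cv2.imwrite("pics/w7a.png",cv2.resize(im[25:175,255:470],None,fx=3.6,fy=3.6,interpolation=cv2.INTER_CUBIC))
E
```

```text
(no output)
```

View pics/w7a.png

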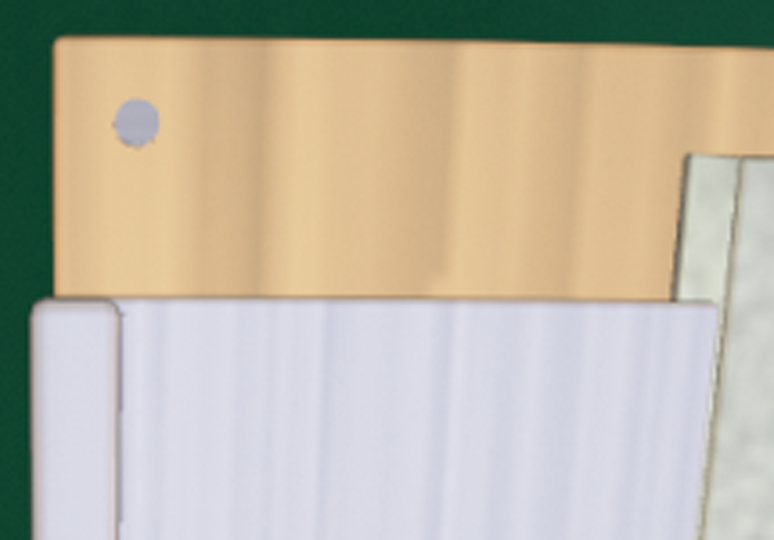

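```bash
python3 - <<'E'
from bf import *
import pickle; m=pickle.load(open("m7.pkl","rb"))
f=lambda c:[(255+x/3.6-.4,25+y/3.6-.4) for x,y in c]
# board: near-left corner, lip front-left, board left edge point, near edge pt
P=back(m,f([(54,38),(688,154),(770,46),(54,295),(672,298)]),[.012,.024,.012,.012,.024]);print(np.round(P,4))
psi=-.028; t=np.array([.6055,-.0095]); Rz=np.array([[np.cos(psi),-np.sin(psi)],[np.sin(psi),np.cos(psi)]])
print(np.round((P[:,:2]-t)@Rz,4), "exp (-.1,.15),(.01,.13)")
S=back(m,f([(32,302),(120,302),(715,301)]),[.1145,.1145,.0835]); print(np.round(S,4)); print(np.round((S[:,:2]-t)@Rz,4))
E
```

```text
[[0.5111 0.1422 0.012 ]
 [0.6195 0.1194 0.024 ]
 [0.6388 0.1391 0.012 ]
 [0.5096 0.0982 0.012 ]
 [0.6183 0.0952 0.024 ]]
[[-0.0987  0.149 ]
 [ 0.0104  0.1293]
 [ 0.0291  0.1494]
 [-0.0989  0.1049]
 [ 0.0098  0.105 ]] exp (-.1,.15),(.01,.13)
[[0.5089 0.0974 0.1145]
 [0.5183 0.0972 0.1145]
 [0.5976 0.0955 0.0835]]
[[-0.0995  0.1042]
 [-0.0901  0.1042]
 [-0.0109  0.1047]]
```

>>> play_rows --commands '[[[0,0,25],[0,0,0]],[[0,0,45],[0,0,0]],[[0,0,60],[0,0,0]],[[0,0,66],[0,0,0]],[[0,0,68],[0,0,0]],[[0,0,68],[0,0,0]]]'

```text
time: 12.42
eef_pos: [0.5118, 0.0285, 0.0239]
ee_rot: [-3.142, -0.0, -0.028]
force: [0.5, 0.6, -1.6]
finger_gap: 0.106
```

>>> play_rows --commands '[[[0,0,1],[0,0,0]],[[0,0,1],[0,0,0]]]'

```text
time: 12.68
eef_pos: [0.512, 0.0283, 0.0235]
ee_rot: [-3.142, -0.001, -0.028]
force: [-2.3, -0.5, 6.2]
finger_gap: 0.105
```

```bash
python3 - <<'E'
from h import *
s=status.sense(); print(s['time'],s['eef_pos'],s['ee_rot'],s['finger_gap'],s['force'],s['wrist_torque'])
m=imaging.camera_model("wrist");im=imaging.get_image("wrist")
cv2.imwrite("pics/w8.png",im[:,:,::-1])
im=imaging.get_image("scene")
cv2.imwrite("pics/s8.png",cv2.resize(im[130:260,240:410,::-1],None,fx=4.5,fy=4.5,interpolation=cv2.INTER_CUBIC))
E
```

```text
12.675 [0.51197183 0.02834866 0.02347216] [-3.14154689e+00 -1.30839615e-03 -2.81190725e-02] 0.1046815410024506 [-2.34592886 -0.47529325  6.19058489] [-0.00038655  0.23516    -0.05504284]
```

View pics/w8.png

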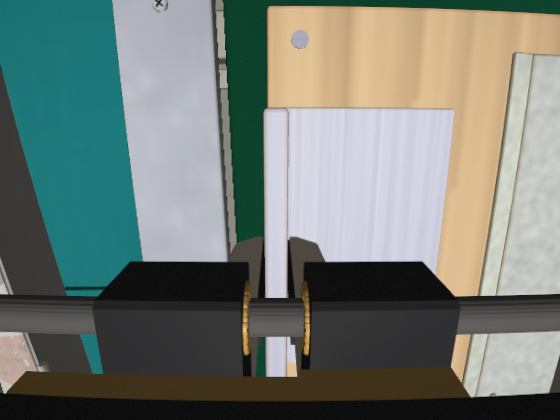

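View pics/s8.png

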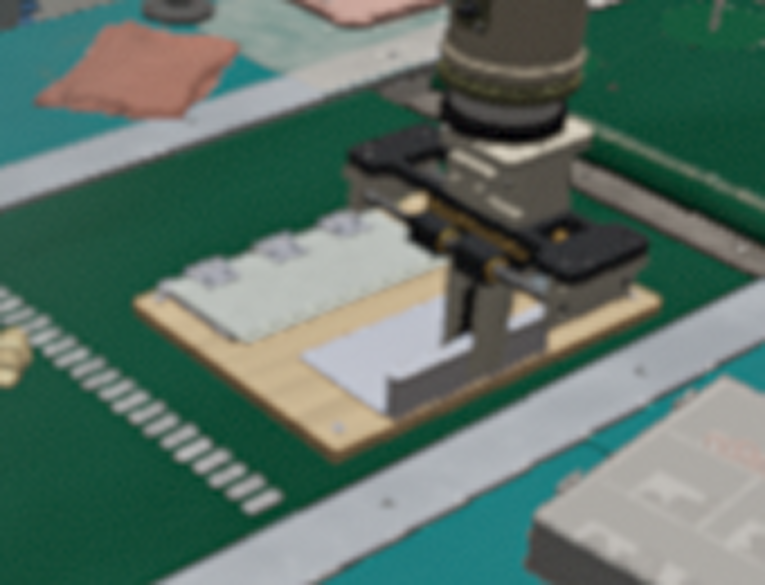

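>>> play_rows --commands '[[[5,0,0],[0,0,0]],[[12,0,0],[0,0,0]],[[20,0,0],[0,0,0]],[[26,0,0],[0,0,0]],[[30,0,0],[0,0,0]],[[30,0,0],[0,0,0]]]'

```text
time: 13.52
eef_pos: [0.5407, 0.0271, 0.0235]
ee_rot: [3.141, 0.001, -0.028]
force: [-4.9, -0.2, 10.6]
finger_gap: 0.103
```

```bash
python3 - <<'E'
from h import *
s=status.sense(); print(s['time'],s['eef_pos'],s['ee_rot'],s['finger_gap'],s['force'],s['wrist_torque'])
m=imaging.camera_model("wrist");im=imaging.get_image("wrist")
cv2.imwrite("pics/w9.png",im[:,:,::-1])
E
```

```text
13.525 [0.54067971 0.02709693 0.02349176] [ 3.14070683e+00  8.66120428e-04 -2.83140035e-02] 0.10332256175448404 [-4.85405875 -0.15818959 10.56879041] [-0.04063424  0.94402655  0.01032748]
```

View pics/w9.png

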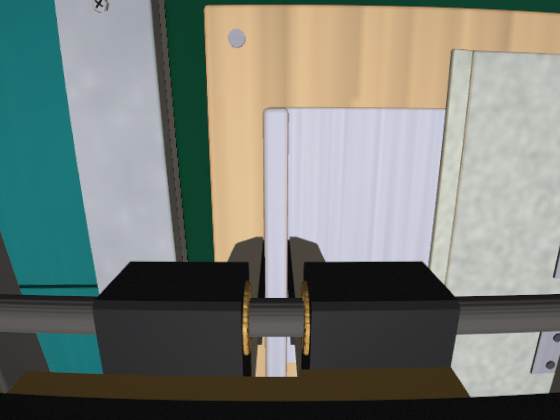

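>>> play_rows --commands '[[[5,0,0],[0,0,0]],[[11,0,0],[0,0,0]],[[18,0,0],[0,0,0]],[[25,0,0],[0,0,0]],[[30,0,0],[0,0,0]],[[33,0,0],[0,0,0]],[[33,0,0],[0,0,0]]]'

```text
time: 14.45
eef_pos: [0.5738, 0.0262, 0.0235]
ee_rot: [3.141, 0.001, -0.028]
force: [-4.3, -1.1, 9.4]
finger_gap: 0.103
```

```bash
python3 - <<'E'
from h import *
s=status.sense(); print(s['time'],s['eef_pos'],s['ee_rot'],s['finger_gap'],s['force'],s['wrist_torque'])
m=imaging.camera_model("wrist");im=imaging.get_image("wrist")
cv2.imwrite("pics/w10.png",im[:,:,::-1])
E
```

```text
14.45 [0.57377402 0.02622061 0.02349532] [ 3.14085684e+00  7.76702160e-04 -2.83665635e-02] 0.10275579833721049 [-4.28041155 -1.10385235  9.3623902 ] [-0.00738639  0.97077656  0.00560234]
```

View pics/w10.png

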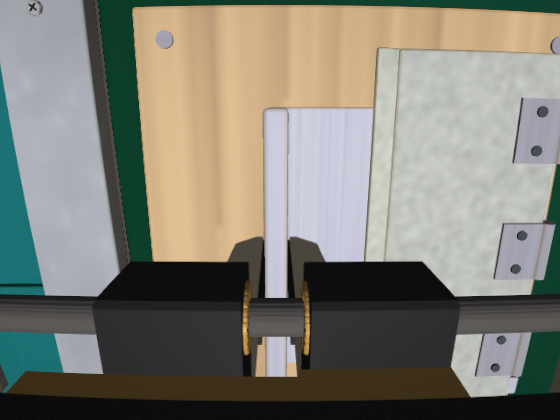

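>>> play_rows --commands '[[[2,0,0],[0,0,0]],[[4,0,0],[0,0,0]],[[5,0,0],[0,0,0]],[[6,0,0],[0,0,0]],[[6,0,0],[0,0,0]]]'

```text
time: 15.12
eef_pos: [0.5794, 0.0261, 0.0235]
ee_rot: [3.141, 0.001, -0.028]
force: [-5.6, 0.3, 9.9]
finger_gap: 0.108
```

>>> play_rows --commands '[[[1,0,0],[0,0,0]],[[2,0,0],[0,0,0]],[[2,0,0],[0,0,0]]]'

```text
time: 15.5
eef_pos: [0.5814, 0.026, 0.0235]
ee_rot: [3.141, 0.001, -0.028]
force: [-6.3, 0.1, 9.4]
finger_gap: 0.103
```

>>> play_rows --commands '[[[1,0,0],[0,0,0]],[[1.5,0,0],[0,0,0]],[[1.5,0,0],[0,0,0]]]'

```text
time: 15.88
eef_pos: [0.5827, 0.026, 0.0235]
ee_rot: [3.141, 0.001, -0.028]
force: [-6.0, 0.6, 10.2]
finger_gap: 0.105
```

>>> play_rows --commands '[[[1,0,0],[0,0,0]],[[2,0,0],[0,0,0]],[[2,0,0],[0,0,0]]]'

```text
time: 16.25
eef_pos: [0.5828, 0.026, 0.0235]
ee_rot: [3.14, 0.005, -0.028]
force: [-12.8, 0.9, 15.2]
finger_gap: 0.101
```

```bash
python3 - <<'E'
from h import *
s=status.sense(); print(s['time'],s['eef_pos'],s['ee_rot'],s['finger_gap'],s['force'],s['wrist_torque'])
m=imaging.camera_model("wrist");im=imaging.get_image("wrist")
cv2.imwrite("pics/w11.png",im[:,:,::-1]); import pickle; pickle.dump(m,open("m11.pkl","wb"))
cv2.imwrite("pics/w11a.png",cv2.resize(im[0:150,230:420,::-1],None,fx=4,fy=4,interpolation=cv2.INTER_CUBIC))
E
```

```text
16.25 [0.58275718 0.02599405 0.02349013] [ 3.13987029  0.00461154 -0.02777853] 0.10109213324421229 [-12.76665194   0.94272498  15.15503829] [ 0.27371069  2.41305089 -0.00823589]
```

View pics/w11.png

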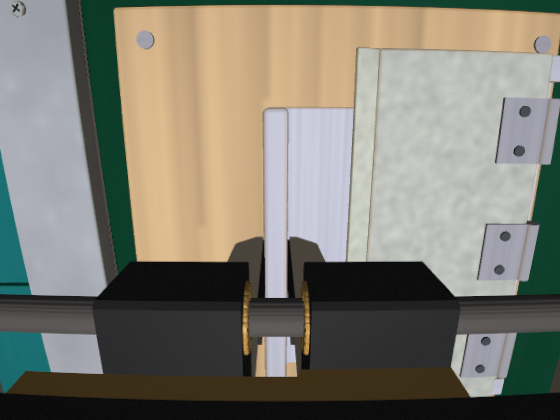

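View pics/w11a.png

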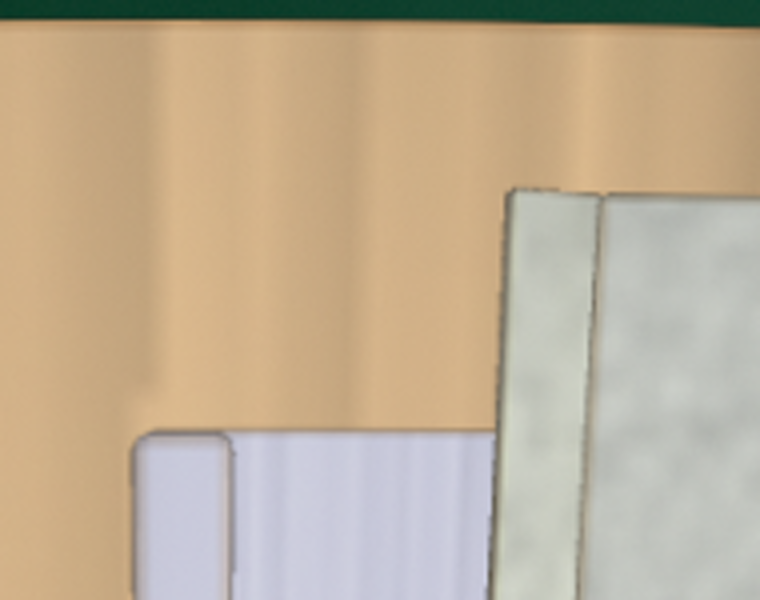

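>>> play_rows --commands '[[[-0.8,0,0],[0,0,0]],[[-1,0,0],[0,0,0]],[[-1,0,0],[0,0,0]],[[-1,0,0],[0,0,0]]]'

```text
time: 16.8
eef_pos: [0.5828, 0.026, 0.0235]
ee_rot: [3.14, 0.003, -0.028]
force: [-9.7, 0.0, 12.8]
finger_gap: 0.11
```

```bash
python3 - <<'E'
from bf import *
import pickle; m=pickle.load(open("m11.pkl","rb"))
f=lambda c:[(230+x/4-.4,y/4-.4) for x,y in c]
P=back(m,f([(134,440),(232,440),(512,190),(495,431),(236,431)]),[.046,.046,.024,.024,.015])
psi=-.028; t=np.array([.6058,-.0095]); Rz=np.array([[np.cos(psi),-np.sin(psi)],[np.sin(psi),np.cos(psi)]])
print(np.round((P[:,:2]-t)@Rz,4))
s=status.sense(); print(s['time'],s['eef_pos'],s['ee_rot'],s['finger_gap'],s['force'],s['wrist_torque'])
im=imaging.get_image("scene")
cv2.imwrite("pics/s12.png",cv2.resize(im[130:260,240:410,::-1],None,fx=4.5,fy=4.5,interpolation=cv2.INTER_CUBIC))
im=imaging.get_image("top")
cv2.imwrite("pics/t12.png",cv2.resize(im[150:250,230:430,::-1],None,fx=4,fy=4,interpolation=cv2.INTER_CUBIC))
E
```

```text
[[-0.029   0.1033]
 [-0.0196  0.1033]
 [ 0.0107  0.1293]
 [ 0.01    0.1041]
 [-0.0184  0.104 ]]
16.8 [0.58275576 0.02600295 0.02350636] [ 3.14028310e+00  2.97752015e-03 -2.79944179e-02] 0.1095634056506573 [-9.68475770e+00  1.20613811e-02  1.27546296e+01] [ 0.12902251  1.78363136 -0.03713478]
```

View pics/s12.png

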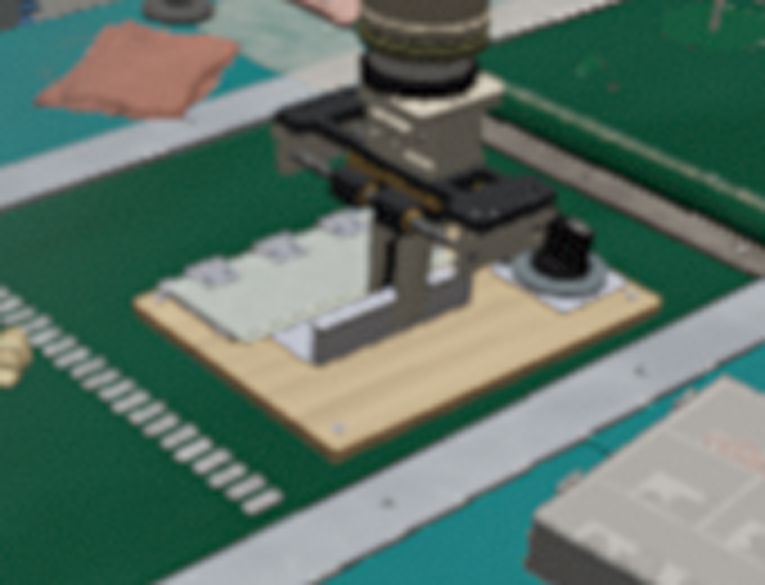

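View pics/t12.png

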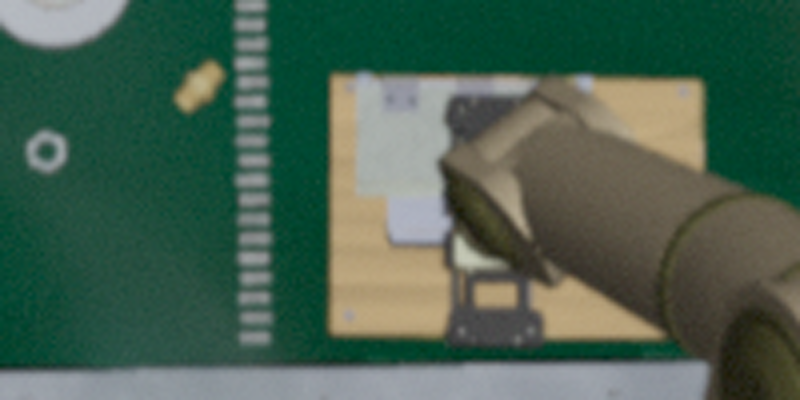

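```bash
python3 -c "
from station import arm,status
s=status.sense();print(s['time'],s['force'],s['dq'].round(3));print(arm.sign_off())"
```

```text
16.9 [-10.13915612   1.12390426  13.04878802] [-0.002  0.001  0.002 -0.002 -0.    -0.001 -0.   ]
the job is handed in; nothing more can be done
None
```

I turned the knob back to its zero stop, slid the flashing strip under the lap panel to the hidden stop, and handed in at 16.9 s still gripping the strip and pressing it down. The hand-in gave no verdict.

- **Knob:** I pinched the bar and turned it about 0.84 rad counterclockwise until the torque rose at the stop. A picture afterwards showed the bar along the board's x.
- **Strip position:** It hit the stop when the sliding force rose from 6 to 13 N with no further motion. My measurements put its free edge at board x about 60 mm and its left edge at y about 104 mm. It is parallel to the panel within what I could measure.
- **Final hold:** The force on the tool was about 13 N upward from pressing, plus about 10 N still pushing against the stop. The arm was still.
- **Panel and bystanders:** In the last pictures the panel lies down and the nut and nipple appear undisturbed. I did not measure either.

**Limits of the checks:** The right-hand corner under the panel was hidden, so I inferred it from the strip being square. The stop came about 1.3 mm later than I had calculated, which is within the 2 mm camera calibration.

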